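Set a whetstone in its sprung holder

TASK

Set the long whetstone in its wooden holder, ready for sharpening: lower one end into the pocket first and push back the steel spring jaw with it, then rock the other end down and press until the stone lies flat on the mat, clamped between jaw and end stop, and let go. The stone is brittle, so feel it in gently, never force it or drop it in, and leave the other things on the worktop where they are.

Things in the scene. Friction and masses are not known exactly. Their poses are not given: they have to be found in the camera images.
- whetstone_mid (a point): centre of the long whetstone, a loose rectangular block 140 x 50 x 25 mm (grey below, brown above), 0.25 to 0.5 kg, that lies flat on the worktop, its centre 12.5 mm up; x along its 140 mm length, y across its 50 mm width, z up; its two ends are alike. Take it across the 50 mm width near its middle.
- pocket (a point): middle of the holder's pocket floor (top of a black rubber mat, 18 mm above the worktop); x along the pocket towards the sprung jaw, z up. The fixed end stop's face is at x = -70 mm, the relaxed jaw's at x = +67 mm: the gap is 137 mm, 3 mm less than the stone is long. Stop, jaw and cheeks stand 10 mm above the floor. A stone in place has its centre at x = 0, y = 0, z = 12.5 mm.
- jaw (a joint): how far the steel jaw is pushed back along the holder's +x, in m: 0 relaxed, 0.006 hard stop. Its spring pushes with 2.3 N at 0 and 1.5 N more per mm (6.8 N with the stone in place, at 0.003; 11 N at the stop). Its square top edge has no lead-in: a stone laid flat from above only lands on top of it.
- jaw_face (a point): top edge of the jaw's face, in the middle of its width, 28 mm above the worktop; moves with the jaw
- dressing_stone_mid (a point): centre of the short dressing stone, 75 x 38 x 25 mm, brown, loose; a bystander
- mug: white mug, 82 x 112 x 94 mm, loose; origin under its centre; a bystander
- garlic: bulb of garlic, 53 mm, loose; origin under its centre; a bystander
- salt: salt shaker, 44 mm across, 90 mm high, loose; origin under its centre; a bystander
- whetstone: the long whetstone itself; origin in the middle of its underside, axes as whetstone_mid. Between the sprung jaw and the stop it sticks by friction a few mm high until its ends are pressed home, with some 5 to 15 N down on each
- stone_holder: the wooden holder, 192 x 84 x 28 mm, fixed to the worktop; origin on the worktop under the pocket's middle, axes as pocket. Wooden cheeks 15 mm thick guide the stone's four corners, with inner faces at y = -26.5 and +26.5 mm (1.5 mm play each side); between x = -35 and +35 mm the sides are open for fingers, down to 3 mm below the pocket floor.
- dressing_stone: the dressing stone itself; origin in the middle of its underside
Things that resemble listed ones, but are neither listed nor needed, are in the scene too. There is more than one size of the whetstone; the one meant has the size given above.

How it is judged (in metres and radians):
On the way:
1. one end of the stone is down in the pocket and has pushed the jaw back, while its other end is still raised (value of joint jaw above 0.0015 m and angle between whetstone's own z axis and vertical above 0.05 rad and z of whetstone_mid in the frame of pocket below 0.035 m), for 0.1 s.
At the end, for the whole second after the job is handed in: The long whetstone lies flat in the pocket (within about 1 degree and 1.5 mm of its floor), square with it and within 3.5 mm of its middle, with the jaw still pushed back by at least 1.5 mm and so clamping it; it is let go and at rest (z of whetstone_mid in the frame of pocket between 0.01 and 0.014 m and horizontal distance between whetstone_mid and pocket below 0.0035 m and angle between the x axis of whetstone and the x axis of pocket, either way round below 0.03 rad and angle between whetstone's own z axis and vertical below 0.015 rad and value of joint jaw above 0.0015 m and linear speed of whetstone below 0.01 m/s); the robot touches nothing.
It fails at once if the whetstone is forced or dropped: more than 70 N between it and the holder, added up over all its contacts (contact force between whetstone and stone_holder above 70 N).
It fails at once if the dressing stone, mug, garlic or salt shaker is moved by more than 3 cm (distance of any of dressing_stone, mug, garlic, salt from where it was at the start of the episode above 0.03 m).
It also fails if it takes over 72 s, if anything falls off the work surface, if the arm or the gripper's body presses on something with over 40 N, if the wrist force passes 120 N, or if a joint passes its speed limit or range.

ROBOT

A 6-joint arm with a two-finger parallel gripper is mounted at the origin on a cart in front of the work surface, level with it; the furniture and walls round the work are solid. World frame = base frame: x ahead of the robot, y to its left, z up, the work surface at z = 0. Lengths are in m, angles in degrees, forces in N, time in s.
With the tool pointing down it reaches from about 0.35 to 0.875 m from the base axis. Payload 4.2 kg.
Tool frame: the origin (TCP) lies on the centre line of the jaws, within the pads' length; the fingertips stand tip_reach ahead of it and the grasp point (between the pads) is the TCP (tip_reach is the distance from the TCP to the fingertips, in m); z points along the fingers, y is the line along which they close (so a half turn about z gives the same grasp; the last joint's range is limited). The gripper opens to 87 mm and grips with 3 to 60 N. Pads are 19 mm wide; open, the fingers measure 117 mm over their backs; the gripper's body (75 mm by 190 mm) begins 51 mm behind the grasp point.
Start: joints at [-61.788, 22.042, 0.453, 0, -68.411, -14.817], TCP at [0.145, -0.608, 0.242] pointing down, gripper open.
Joint ranges: [-179.83, 179.83], [-69.29, 118.12], [-61.27, 80.66], [-181.25, 117.63], [-171.15, -9.14], [-177.46, 177.46]. Speed limits (degrees/s): [159.86, 159.86, 180, 180, 180, 180].

INTERFACE

Orientations are given as a 3x3 rotation matrix whose columns are the frame's x, y, z axes.
In Python, from station import sense, capture, finish_job, tip_reach gives the robot as it stands.
- The arm moves only by the tool arm_command, never from a script. Its argument "deltas" is a list of rows, each a list of 7 numbers: the turn, a rotation vector about the tool's x, y, z in rad, then the shift along the tool's x, y, z in cm, then the closure, from -1 (fully open) to 1 (shut), so that 0 is half open. In form: [[rx, ry, rz, dx, dy, dz, hand], ...]. A call has 1 to 8 rows; each row is the pose to reach, as a shift and turn from the pose commanded when the call began, along the tool's axes at that moment; what a row does not reach only later rows make up. A row lasts 1/12 s, in which the tool goes at most 41.7 mm and 7.16 degrees, less where a joint would pass 70% of its speed; a pose out of reach is approached as far as the arm can. A call with a gripper value outside its range is refused whole. The fingers move at their own pace and stop on an object; the grip force is fixed at half the most. Time passes only in rows, so rows that repeat a pose let the fingers close. It gives the time, the measured TCP pose, the force, the opening and the grip force at its end, in the units of the state.
- sense(): the state, without advancing time (a new reading comes with each control period).
- capture(name): name is "scene" or "top"; returns a dict with "pixels" (480x640x3 uint8, blue, green, red), "fovy" (degrees; the focal length in pixels is half the picture's height over the tangent of half this angle, whatever the lens; pixels are square), "cx", "cy" (the principal point, pixels), "k1" (the pictures are not rectified: a ray, as slopes to the right and down, at radius r is drawn at 1 + k1 r^2 times it, then the intrinsics apply), "rvec" (rotation vector, rad) and "tvec" (3), from world to camera coordinates, as OpenCV has them. Camera axes: x right, y down, z forward; pixel columns grow to the right and rows downward; lengths in m; the calibration is good to about 2 mm. A picture is of the moment at which its call begins. There is no depth.
- finish_job(): hands the job in; it is judged then, once.
The state is a dict: "time_s": time; "joints": joint angles; "joint_velocities": joint speeds; "effort": joint torques, N m; "tcp_pos": TCP position; "ee_rot": TCP orientation; "wrist_force": force on the tool from outside, world axes, zero at the start; "moment": the same for the moment, N m; "gripper_width": opening from 0.0 (shut) to 1.0 (fully open); "gripper_force": force on a finger pad.
Only numpy, scipy, OpenCV 4.12 (cv2) and the standard library are available. Lean on these libraries where they do the work, as an engineer would, in place of code of your own. Each camera call takes 0.05 s, during which the arm holds its last target. There are 200 camera calls.

## Working session

There is one attempt and no reset: what is moved stays moved. The work goes in short steps, Python scripts to look and compute and a tool call to move; the robot and the scene stay as the last step left them, time stands still between calls to the robot, and variables do not carry over. Pictures are saved under pics/ and viewed, at most 10 in all, crops included, and the job is handed in when it is done.

Besides the shell and the picture viewer there is one more tool, called after ">>>" as name(argument=value, ...) on one line, values as JSON. arm_command: Moves the arm, as the interface text tells. Its arguments: {"type":"object","properties":{"deltas":{"type":"array"}},"required":["deltas"]}

```bash
ls; mkdir -p pics; python3 - <<'E'
from station import *
import cv2
s=sense();print({k:s[k] for k in('time_s','tcp_pos','ee_rot','wrist_force','gripper_width')},tip_reach)
for n in('scene','top'):
    c=capture(n);cv2.imwrite(f'pics/{n}0.png',c['pixels']);p=c.pop('pixels');print(n,c)
E
```

```text
pics
{'time_s': 0.0, 'tcp_pos': array([ 0.14468212, -0.60744243,  0.24044239]), 'ee_rot': array([[-9.72829580e-01, -2.31521494e-01, -6.37826912e-04],
       [-2.31522339e-01,  9.72827247e-01,  2.13412463e-03],
       [ 1.26399674e-04,  2.22381075e-03, -9.99997519e-01]]), 'wrist_force': array([ 0.03087507, -0.90273458,  0.11281912]), 'gripper_width': 0.9985566298086553} 0.019
scene {'fovy': 47.51900077192696, 'cx': 322.7480254230606, 'cy': 236.2308631572602, 'k1': -0.13746397626878037, 'rvec': array([ 0.62872002, -2.56447917,  1.29933788]), 'tvec': array([0.47711758, 0.24936841, 0.85138333])}
top {'fovy': 52.11568568642075, 'cx': 313.962552001047, 'cy': 233.35759392441966, 'k1': -0.11691346261145813, 'rvec': array([ 2.13628208, -2.16398564,  0.10267731]), 'tvec': array([-0.06250279,  0.57654375,  0.96686766])}
```

View pics/scene0.png

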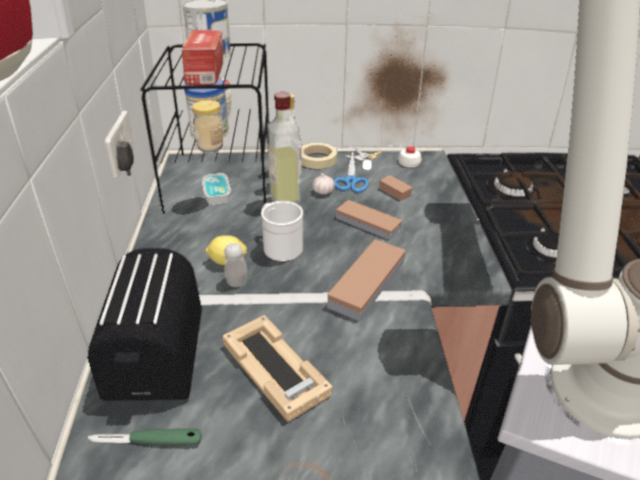

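View pics/top0.png

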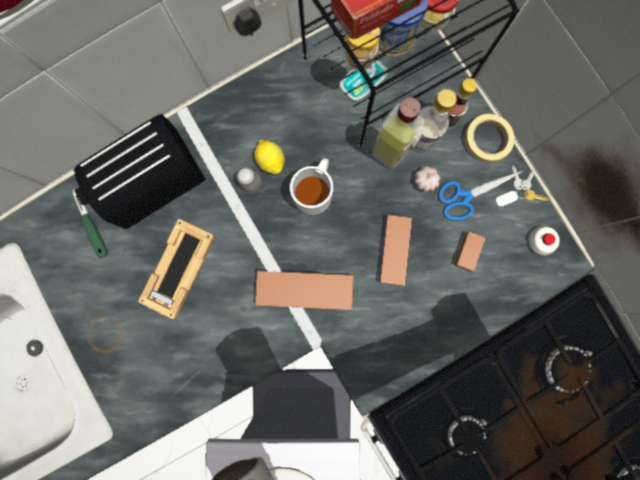

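The top view shows the sandy holder at about (177,268) with its steel jaw at the lower end, near (160,298). There are three brown stones: a large one at (305,290), a medium one at (396,250) and a small one at (470,251). Next I'll measure their sizes.

```bash
cat > h.py <<'E'
import numpy as np, cv2
from station import sense, capture, finish_job, tip_reach
def cal(c):
    f=240/np.tan(np.radians(c['fovy']/2))
    return np.array([[f,0,c['cx']],[0,f,c['cy']],[0,0,1]]),np.array([c['k1'],0,0,0,0.])
def cast(c,uv,z):
    K,D=cal(c); R=cv2.Rodrigues(c['rvec'])[0]
    n=cv2.undistortPoints(np.float64(uv).reshape(-1,1,2),K,D)[:,0]
    d=np.c_[n,np.ones(len(n))]@R; o=-R.T@c['tvec']
    return o+d*((z-o[2])/d[:,2])[:,None]
def proj(c,P):
    K,D=cal(c); return cv2.projectPoints(np.float64(P).reshape(-1,1,3),c['rvec'],c['tvec'],K,D)[0][:,0]
def blobs(c,lo,hi,amin):
    m=cv2.inRange(cv2.cvtColor(c['pixels'],cv2.COLOR_BGR2HSV),lo,hi)
    m=cv2.morphologyEx(m,cv2.MORPH_OPEN,np.ones((3,3)))
    return [k for k in cv2.findContours(m,cv2.RETR_EXTERNAL,cv2.CHAIN_APPROX_NONE)[0] if cv2.contourArea(k)>amin]
def rect(P):
    (x,y),(w,h),a=cv2.minAreaRect((P[:,:2]*1000).astype(np.float32))
    if w<h: w,h,a=h,w,a+90
    return np.r_[x,y,w,h,(a+90)%180-90].round(1)
E
python3 - <<'E'
from h import *
for n in('top','scene'):
    c=capture(n)
    hsv=cv2.cvtColor(c['pixels'],cv2.COLOR_BGR2HSV)
    if n=='top': print([hsv[v,u] for u,v in((305,290),(396,250),(470,251),(198,250),(150,295),(180,262),(160,298))])
    for lab,lo,hi,z in(('brown',(0,70,90),(12,150,255),.025),('wood',(12,50,140),(25,160,255),.028)):
        for k in blobs(c,lo,hi,150):
            print(n,lab,k.reshape(-1,2).mean(0).round(),rect(cast(c,k,z)))
E
```

```text
[array([ 12, 110, 218], dtype=uint8), array([ 11, 105, 219], dtype=uint8), array([ 11, 104, 218], dtype=uint8), array([ 17, 116, 224], dtype=uint8), array([ 17,  78, 177], dtype=uint8), array([150,   6,  44], dtype=uint8), array([ 98,   5, 223], dtype=uint8)]
top brown [304. 290.] [461.8 -47.5 198.   71.9  86.8]
top brown [471. 251.] [ 535.3 -391.1   76.9   38.7  -21.3]
top brown [395. 250.] [ 541.2 -236.2  140.9   52.1   -8. ]
top brown [364.  12.] [1070.8 -188.   115.1   50.7   82.5]
top wood [176. 268.] [507.4 216.1 194.8  89.5 -25.7]
top wood [447.  98.] [ 864.5 -357.3   41.4   40.9   90. ]
scene brown [465. 349.] [268.3  53.  264.  110.5 -87.9]
scene brown [366. 275.] [467.2 -53.5 206.9  74.6  86.3]
scene brown [369. 216.] [ 544.1 -232.6  143.7   59.3   -8. ]
scene brown [395. 187.] [ 535.1 -373.8   93.9   64.6  -22. ]
scene brown [204.  43.] [ 1653.1 -1076.8   434.2   160.8   -53.8]
scene wood [276. 367.] [508.4 222.9 205.4  91.6 -25.4]
scene wood [359. 281.] [466.5 -31.8 147.3  58.4 -87.4]
scene wood [383. 254.] [ 465.7 -111.1   87.4   65.7  -87.4]
scene wood [217. 251.] [763.2  32.9  96.1  36.1 -40.9]
scene wood [370. 216.] [ 536.7 -224.1   63.6   50.3  -65.9]
scene wood [318. 155.] [ 766.3 -425.5  138.    92.4  -61. ]
scene wood [207. 120.] [1155.1 -460.1  372.    85.9  -51.4]
```

```bash
python3 - <<'E'
from h import *
t=capture('top');s=capture('scene')
a=cv2.resize(t['pixels'][210:330,125:230],None,fx=5,fy=5,interpolation=cv2.INTER_CUBIC)
b=cv2.resize(s['pixels'][310:425,215:335],None,fx=5,fy=5,interpolation=cv2.INTER_CUBIC)
cv2.imwrite('pics/ct.png',a);cv2.imwrite('pics/cs.png',b)
# toaster base in rough pocket frame
P=cast(s,[(100,395),(188,395),(200,315)],0);al=np.radians(154.3)
R=np.array([[np.cos(al),np.sin(al)],[-np.sin(al),np.cos(al)]])
print(P.round(3),((P[:,:2]-[.507,.216])@R.T).round(3))
# dark mat, floor height
for n,c in(('top',t),('scene',s)):
    for k in blobs(c,(0,0,0),(180,110,60),150):
        q=k.reshape(-1,2).mean(0); r=rect(cast(c,k,.018))
        if abs(r[0]-507)<40 and abs(r[1]-216)<40: print(n,q.round(),r)
E
```

```text
[[0.729 0.395 0.   ]
 [0.607 0.325 0.   ]
 [0.698 0.172 0.   ]] [[-0.123 -0.257]
 [-0.043 -0.141]
 [-0.191 -0.043]]
top [178. 265.] [514.6 214.7 131.   30.  -25.5]
```

View pics/ct.png

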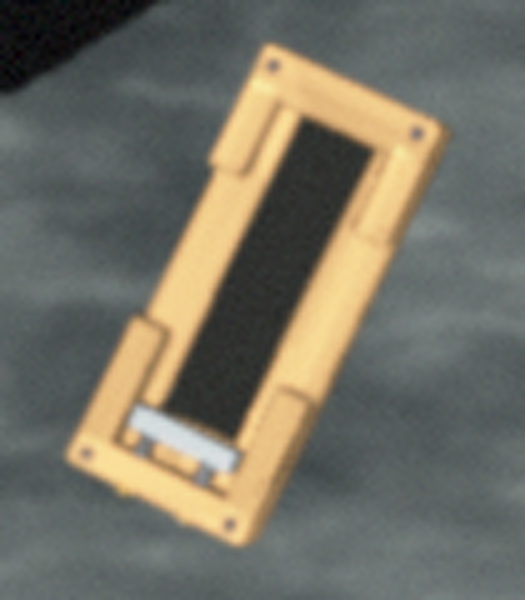

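View pics/cs.png

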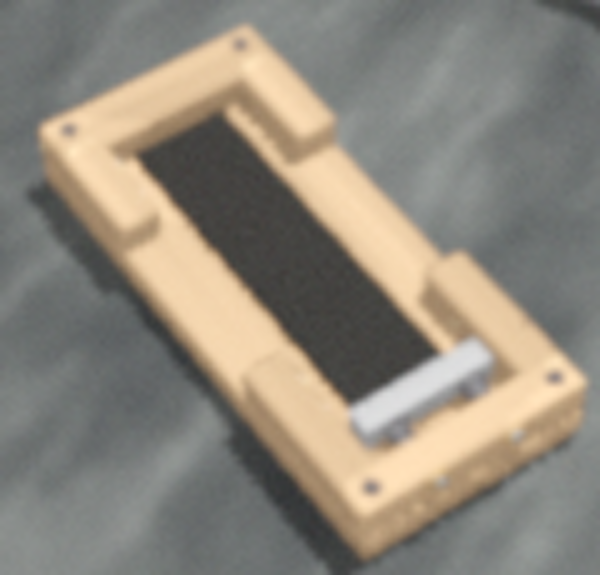

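The crops show the holder's four corner screws (all on the 28 mm top) and the steel jaw at the lower, near end. I'll use the screws and the jaw edge for the pose, and measure the whetstone in the same views.

```bash
python3 - <<'E'
from h import *
t=capture('top');s=capture('scene')
f=lambda P,o:(np.array(P)+.5)/5-.5+o
T=f([(274,66),(416,133),(230,524),(87,454)],(125,210)); S=f([(69,131),(240,45),(555,377),(372,487)],(215,310))
# order: far-left, far-right, near-right, near-left (seen from robot)
S=S[[0,1,2,3]]
for n,c,q,jw in(('top',t,T,f([(138,404),(243,452)],(125,210))),('scene',s,S,f([(352,408),(470,340)],(215,310)))):
    P=cast(c,q,.028)[:,:2]*1000; print(n,P.round(1).tolist(),'ctr',P.mean(0).round(1))
    d=(P[3]-P[0]+P[2]-P[1]); print('sides',[np.linalg.norm(P[i]-P[i-1]).round(1) for i in range(4)],'ang',np.degrees(np.arctan2(d[1],d[0])).round(2))
    d/=np.linalg.norm(d); J=cast(c,jw,.028)[:,:2]*1000-P.mean(0); print('jaw x',(J@d).round(1),'y',(J@[-d[1],d[0]]).round(1))
# stone: triangulated check via top-face corners
for n,c in(('top',t),('scene',s)):
    for k in blobs(c,(0,50,90),(20,170,255),400):
        r=rect(cast(c,k,.025))
        if abs(r[0]-541)<15 and abs(r[1]+235)<15:
            b=cv2.approxPolyDP(k,4,True).reshape(-1,2); print(n,r,b.tolist(),(cast(c,b,.025)[:,:2]*1000).round(1).tolist())
E
```

```text
top [[602.5, 210.6], [573.5, 149.9], [413.2, 226.1], [441.8, 287.3]] ctr [507.8 218.5]
sides [np.float64(178.0), np.float64(67.3), np.float64(177.5), np.float64(67.6)] ang 154.54
jaw x [61.3 59.9] y [-23.3  25.8]
scene [[606.0, 209.7], [577.2, 148.2], [416.8, 224.3], [446.0, 285.6]] ctr [511.5 217. ]
sides [np.float64(177.1), np.float64(67.9), np.float64(177.5), np.float64(67.9)] ang 154.63
jaw x [61.4 61.6] y [-22.3  21.7]
top [ 541.1 -236.7  142.4   53.2   -8. ] [[387, 215], [380, 282], [404, 285], [411, 218]] [[612.6, -220.8], [475.3, -202.7], [468.4, -251.5], [605.7, -270.3]]
scene [ 543.8 -232.7  146.1   63.4   -7.9] [[337, 208], [340, 214], [388, 233], [401, 222], [351, 200]] [[617.0, -227.0], [600.7, -208.6], [480.5, -192.5], [470.5, -244.0], [603.2, -272.3]]
```

```bash
python3 - <<'E'
from h import *
t=capture('top');s=capture('scene')
f=lambda P,o:(np.array(P)+.5)/5-.5+o
d=np.array([np.cos(np.radians(154.6)),np.sin(np.radians(154.6))]);e=np.array([-d[1],d[0]])
def show(c,l,P,o,z,ctr):
    Q=cast(c,f(P,o),z)[:,:2]*1000-ctr; print(l,np.c_[Q@d,Q@e].round(1).tolist())
ct,cs=[507.8,218.5],[511.5,217.]
show(t,'top steps FL NL FR NR',[(212,160),(140,317),(390,245),(312,402)],(125,210),.028,ct)
show(t,'top stop edge',[(285,102),(390,150)],(125,210),.028,ct)
show(t,'top mat far',[(305,120),(380,152)],(125,210),.018,ct)
show(s,'scene steps F,F,N,N',[(155,208),(332,122),(430,262),(248,372)],(215,310),.028,cs)
show(s,'scene stop edge',[(108,152),(245,80)],(215,310),.028,cs)
show(s,'scene mat far',[(137,155),(222,108)],(215,310),.018,cs)
E
```

```text
top steps FL NL FR NR [[-42.6, -39.9], [28.8, -38.6], [-42.5, 44.3], [29.2, 43.0]]
top stop edge [[-77.3, -22.4], [-77.9, 26.9]]
top mat far [[-74.0, -14.5], [-75.2, 20.7]]
scene steps F,F,N,N [[-42.4, -28.4], [-40.0, 39.2], [28.8, 30.1], [31.3, -40.1]]
scene stop edge [[-72.6, -28.2], [-73.7, 26.3]]
scene mat far [[-74.2, -17.0], [-75.7, 17.6]]
```

```bash
cat >> h.py <<'E'
from scipy.spatial.transform import Rotation as Ro
def Rt(yaw,tilt=0):  # tool x heading yaw, z down; tilt: +x end down (deg)
    a=np.radians(yaw); x=np.array([np.cos(a),np.sin(a),0]); z=np.array([0,0,-1.])
    return np.c_[x,np.cross(z,x),z]@Ro.from_euler('y',-tilt,degrees=True).as_matrix()
def go(p,yaw,tilt=0,s=None):
    s=s or sense(); R=s['ee_rot']
    r=Ro.from_matrix(R.T@Rt(yaw,tilt)).as_rotvec(); d=R.T@(np.array(p)-s['tcp_pos'])*100
    print('delta',r.round(4).tolist(),d.round(2).tolist())
def stat():
    s=sense(); R=s['ee_rot']; print('t',round(s['time_s'],2),'p',(s['tcp_pos']*1000).round(2),'yaw',np.degrees(np.arctan2(R[1,0],R[0,0])).round(2),'tilt',np.degrees(-R[2,0]).round(2),'roll',np.degrees(R[2,1]).round(2),'F',np.round(s['wrist_force'],2),'M',np.round(s['moment'],2),'w',round(s['gripper_width'],3),'gf',s['gripper_force'])
E
python3 -c "
from h import *
go([.5425,-.237,.12],172)
print(Rt(172,8))"
```

```text
delta [0.0001, -0.0, 0.3734] [-47.28, 26.87, 12.15]
[[-0.98063085  0.1391731   0.13781868]
 [ 0.13781868  0.99026807 -0.01936915]
 [-0.1391731   0.         -0.99026807]]
```

>>> arm_command(deltas=[[0, 0, 0.05, -2, 1, 0, -1], [0, 0, 0.12, -6, 3.4, 0, -1], [0, 0, 0.2, -10, 5.6, 0, -1], [0, 0, 0.28, -14, 7.9, 0.5, -1], [0, 0, 0.37, -18, 10.2, 1, -1], [0, 0, 0.3735, -21.5, 12.2, 2, -1], [0, 0, 0.3735, -25, 14.2, 3, -1], [0, 0, 0.3735, -28, 15.9, 4, -1]])

```text
time_s: 1.17
tcp_pos: [0.3731, -0.3951, 0.2052]
ee_rot: [[-0.99, 0.139, 0.002], [0.139, 0.99, -0.001], [-0.002, -0.001, -1.0]]
wrist_force: [0.2, -0.8, 0.2]
gripper_width: 1.0
gripper_force: 0.0
```

```bash
python3 -c "
from h import *
stat();go([.5425,-.237,.10],172)"
```

```text
t 1.17 p [ 373.14 -395.06  205.21] yaw 172.0 tilt 0.1 roll -0.05 F [ 0.24 -0.82  0.24] M [-0.16 -0.06  0.  ] w 1.0 gf 0.0
delta [-0.0009, 0.0018, 0.0] [-14.55, 18.02, 10.53]
```

>>> arm_command(deltas=[[0, 0, 0, -2.5, 3, 1.5, -1], [0, 0, 0, -5, 6, 3, -1], [0, 0, 0, -7.3, 9, 5, -1], [0, 0, 0, -9.5, 11.8, 6.5, -1], [0, 0, 0, -11.5, 14.3, 8, -1], [0, 0, 0, -13.2, 16.5, 9.3, -1], [0, 0, 0, -14.55, 18, 10.5, -1], [0, 0, 0, -14.55, 18, 10.5, -1]])

```text
time_s: 1.83
tcp_pos: [0.5425, -0.2358, 0.0971]
ee_rot: [[-0.991, 0.136, -0.003], [0.136, 0.991, 0.001], [0.003, 0.0, -1.0]]
wrist_force: [0.1, -0.8, -0.7]
gripper_width: 1.002
gripper_force: 0.0
```

```bash
python3 -c "
from h import *
stat();go([.5425,-.237,.024],172)
s=capture('scene');t=capture('top')
v=np.vstack([s['pixels'][120:320,250:500],t['pixels'][160:360,270:520]])
cv2.imwrite('pics/g1.png',cv2.resize(v,None,fx=1.5,fy=1.5))"
```

```text
t 1.83 p [ 542.5  -235.79   97.14] yaw 172.21 tilt -0.16 roll 0.02 F [ 0.1  -0.76 -0.66] M [-0.07 -0.   -0.02] w 1.002 gf 0.0
delta [0.0004, -0.0028, 0.0037] [-0.04, -0.12, 7.31]
```

View pics/g1.png

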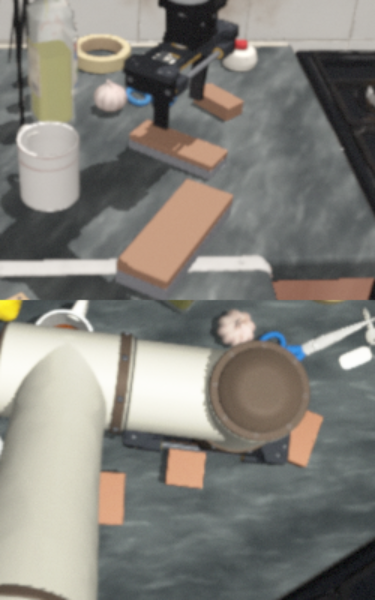

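The gripper straddles the middle of the whetstone and clears the other objects. Next I'll descend and grip.

>>> arm_command(deltas=[[0, 0, 0, 0, -0.1, 2, -1], [0, 0, 0, 0, -0.1, 4, -1], [0, 0, 0, 0, -0.1, 6, -1], [0, 0, 0, 0, -0.1, 7, -1], [0, 0, 0, 0, -0.1, 7.2, -1], [0, 0, 0, 0, -0.1, 7.2, -1]])

```text
time_s: 2.43
tcp_pos: [0.5404, -0.2402, 0.028]
ee_rot: [[-0.99, 0.14, -0.0], [0.14, 0.99, -0.0], [0.0, -0.0, -1.0]]
wrist_force: [1.0, -0.7, 1.1]
gripper_width: 1.001
gripper_force: 0.0
```

```bash
python3 -c "
from h import *
stat()"
```

```text
t 2.43 p [ 540.37 -240.2    27.98] yaw 171.95 tilt -0.02 roll -0.01 F [ 1.02 -0.72  1.06] M [-0.02 -0.04  0.08] w 1.001 gf 0.0
```

>>> arm_command(deltas=[[0, 0, 0, 0, 0, 0, 1], [0, 0, 0, 0, 0, 0, 1], [0, 0, 0, 0, 0, 0, 1], [0, 0, 0, 0, 0, 0, 1], [0, 0, 0, 0, 0, 0, 1], [0, 0, 0, 0, 0, 0, 1], [0, 0, 0, 0, 0, 0, 1], [0, 0, 0, 0, 0, 0, 1]])

```text
time_s: 3.1
tcp_pos: [0.5409, -0.2393, 0.0279]
ee_rot: [[-0.99, 0.139, 0.0], [0.139, 0.99, 0.0], [-0.0, 0.0, -1.0]]
wrist_force: [0.1, 0.7, 1.0]
gripper_width: 0.572
gripper_force: 30.0
```

```bash
python3 -c "
from h import *
stat()"
```

```text
t 3.1 p [ 540.88 -239.32   27.95] yaw 172.01 tilt 0.01 roll 0.01 F [0.13 0.66 1.01] M [ 0.42  0.05 -0.  ] w 0.572 gf 29.99913364648819
```

>>> arm_command(deltas=[[0, 0, 0, 0, 0, -0.5, 1], [0, 0, 0, 0, 0, -2, 1], [0, 0, 0, 0, 0, -5, 1], [0, 0, 0, 0, 0, -8.5, 1], [0, 0, 0, 0, 0, -12, 1], [0, 0, 0, 0, 0, -14.5, 1], [0, 0, 0, 0, 0, -16, 1], [0, 0, 0, 0, 0, -16, 1]])

```text
time_s: 3.77
tcp_pos: [0.5421, -0.2399, 0.1913]
ee_rot: [[-0.99, 0.139, 0.006], [0.139, 0.99, -0.001], [-0.007, -0.001, -1.0]]
wrist_force: [0.7, -0.8, -4.6]
gripper_width: 0.567
gripper_force: 30.0
```

```bash
python3 -c "
from h import *
stat();go([.515,.215,.188],154.6)"
```

```text
t 3.77 p [ 542.09 -239.87  191.31] yaw 172.01 tilt 0.37 roll -0.03 F [ 0.72 -0.82 -4.63] M [-0.1  -0.14 -0.01] w 0.567 gf 29.997098743915558
delta [0.0004, 0.0066, 0.3039] [9.01, 44.67, 0.25]
```

>>> arm_command(deltas=[[0, 0, 0.02, 0.6, 1, 0, 1], [0, 0, 0.05, 1.5, 3.2, 0, 1], [0, 0, 0.08, 2.5, 6.4, 0, 1], [0, 0, 0.12, 3.5, 10, 0, 1], [0, 0, 0.15, 4.5, 13.6, 0, 1], [0, 0, 0.18, 5.5, 17.2, 0, 1], [0, 0, 0.21, 6.3, 20.8, 0, 1], [0, 0, 0.23, 7, 24.4, 0, 1]])

```text
time_s: 4.43
tcp_pos: [0.503, 0.0132, 0.1855]
ee_rot: [[-0.932, 0.363, -0.005], [0.363, 0.932, -0.001], [0.004, -0.002, -1.0]]
wrist_force: [0.6, 0.1, -4.4]
gripper_width: 0.573
gripper_force: 30.0
```

>>> arm_command(deltas=[[0, 0, 0.02, 0.5, 3.6, 0, 1], [0, 0, 0.04, 1, 7.2, 0, 1], [0, 0, 0.06, 1.4, 10.8, 0, 1], [0, 0, 0.07, 1.7, 14, 0, 1], [0, 0, 0.07, 2, 17, 0, 1], [0, 0, 0.07, 2, 18.5, 0, 1], [0, 0, 0.07, 2, 18.5, 0, 1], [0, 0, 0.07, 2, 18.5, 0, 1]])

```text
time_s: 5.1
tcp_pos: [0.5524, 0.1916, 0.1853]
ee_rot: [[-0.905, 0.425, -0.005], [0.425, 0.905, -0.002], [0.003, -0.004, -1.0]]
wrist_force: [-0.1, -1.3, -4.2]
gripper_width: 0.576
gripper_force: 30.0
```

```bash
python3 -c "
from h import *
stat();go([.518,.2136,.115],154.6,8)"
```

```text
t 5.1 p [552.36 191.56 185.3 ] yaw 154.84 tilt -0.18 roll -0.23 F [-0.08 -1.25 -4.22] M [-0.13  0.07  0.02] w 0.576 gf 29.996818900108337
delta [-0.0037, -0.1428, 0.0045] [4.02, 0.56, 7.04]
```

>>> arm_command(deltas=[[0, -0.03, 0, 0.5, 0.1, 1, 1], [0, -0.08, 0, 1.5, 0.2, 3, 1], [0, -0.13, 0, 2.7, 0.4, 5.5, 1], [0, -0.143, 0, 3.5, 0.5, 8, 1], [0, -0.143, 0.004, 4, 0.55, 9.5, 1], [0, -0.143, 0.004, 4, 0.55, 9.8, 1], [0, -0.143, 0.004, 4, 0.55, 9.8, 1], [0, -0.143, 0.004, 4, 0.55, 9.8, 1]])

```text
time_s: 5.77
tcp_pos: [0.5207, 0.2133, 0.0905]
ee_rot: [[-0.894, 0.43, 0.13], [0.426, 0.903, -0.06], [-0.143, 0.001, -0.99]]
wrist_force: [1.4, 0.5, -4.1]
gripper_width: 0.574
gripper_force: 30.0
```

```bash
python3 -c "
from h import *
stat();go([.5186,.2135,.0855],154.6,8)
s=capture('scene');t=capture('top')
b=cv2.resize(s['pixels'][280:430,200:350],None,fx=4,fy=4,interpolation=cv2.INTER_CUBIC)
cv2.imwrite('pics/h1.png',b)
cv2.imwrite('pics/h1t.png',cv2.resize(t['pixels'][200:340,110:250],None,fx=4,fy=4,interpolation=cv2.INTER_CUBIC))"
```

```text
t 5.77 p [520.68 213.28  90.55] yaw 154.53 tilt 8.21 roll 0.08 F [ 1.4   0.54 -4.15] M [0.16 0.37 0.01] w 0.574 gf 29.996860027313232
delta [0.0012, 0.0042, -0.0012] [0.27, -0.07, 0.47]
```

View pics/h1.png

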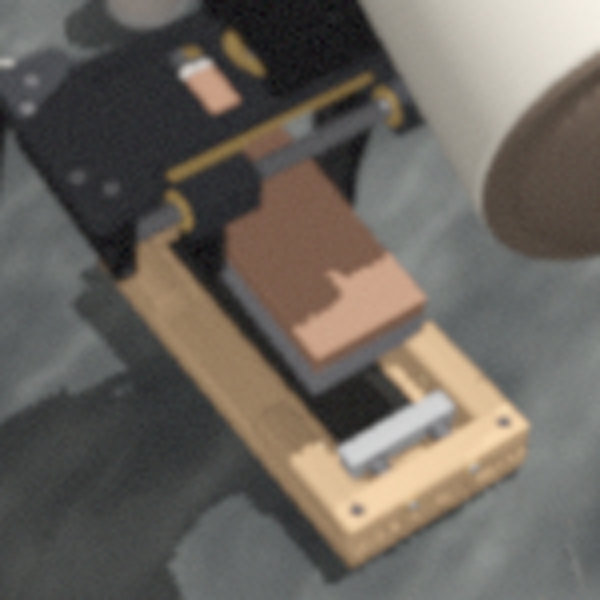

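The scene view shows the tilted stone's jaw end above the pocket, with top corners at crop (317,365) and (425,297) and bottom left corner at (313,395). The jaw sits in front of it.

```bash
python3 - <<'E'
from h import *
s=capture('scene'); f=lambda P:(np.array(P)+.5)/4-.5+(200,280)
d=np.array([np.cos(np.radians(154.6)),np.sin(np.radians(154.6))]);e=np.array([-d[1],d[0]])
for l,P,z in(('topcorners',[(317,365),(425,299)],.0776),('bottom',[(313,395),(425,322)],.0528),('screws near',[(357,510),(503,423)],.028),('jaw edge',[(340,452),(442,393)],.028)):
    Q=cast(s,f(P),z)[:,:2]*1000; q=Q-[516.9,214.4]; print(l,np.c_[q@d,q@e].round(1).tolist(),np.degrees(np.arctan2(*(Q[1]-Q[0])[::-1])).round(1))
p=sense()['tcp_pos'][:2]*1000
for c in([516.9,214.4],[513.2,215.9]): q=p-c; print('tcp in pocket',q@d,q@e)
E
```

```text
topcorners [[64.3, -29.2], [62.2, 20.8]] -112.9
bottom [[57.8, -27.6], [53.9, 26.7]] -111.4
screws near [[94.7, -34.2], [95.0, 33.3]] -115.7
jaw edge [[69.2, -24.2], [69.4, 23.3]] -115.7
tcp in pocket -3.9247539111745007 -1.2179301789200894
tcp in pocket -7.910497194873371 -1.449987233216749
```

View pics/h1t.png

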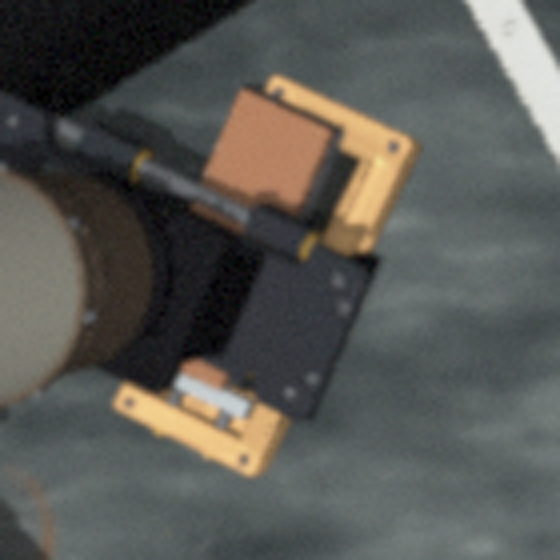

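```bash
python3 - <<'E'
from h import *
s=capture('top'); f=lambda P:(np.array(P)+.5)/4-.5+(110,200)
d=np.array([np.cos(np.radians(154.6)),np.sin(np.radians(154.6))]);e=np.array([-d[1],d[0]])
for l,P,z in(('far topcorners',[(246,89),(342,131)],.0975),('screws',[(278,93),(394,147),(126,402),(244,459)],.028)):
    Q=cast(s,f(P),z)[:,:2]*1000; q=Q-[513.2,215.9]; print(l,np.c_[q@d,q@e].round(1).tolist(),np.degrees(np.arctan2(*(Q[1]-Q[0])[::-1])).round(1))
# left edge of stone, z falling along it
P=f([(246,89),(206,178)]);L=np.vstack([cast(s,P[:1],.0975),cast(s,P[1:],.0915)])*1000
print(np.degrees(np.arctan2(*(L[1]-L[0])[1::-1])))
stat()
E
```

```text
far topcorners [[-77.6, -26.1], [-79.0, 26.5]] -113.9
screws [[-82.5, -34.0], [-82.7, 34.5], [95.4, -35.9], [94.6, 33.7]] -115.2
153.80427630828024
t 5.97 p [520.77 213.79  91.02] yaw 154.51 tilt 8.23 roll 0.16 F [ 1.17 -0.59 -4.91] M [ 0.15  0.46 -0.02] w 0.571 gf 29.996947646141052
```

>>> arm_command(deltas=[[0, 0, 0, 0.2, 0, 0.5, 1], [0, 0, 0, 0.35, 0, 1.2, 1], [0, 0, 0, 0.47, 0, 1.8, 1], [0, 0, 0, 0.55, 0, 2.3, 1], [0, 0, 0, 0.62, 0, 2.6, 1], [0, 0, 0, 0.65, 0, 2.75, 1], [0, 0, 0, 0.65, 0, 2.75, 1], [0, 0, 0, 0.65, 0, 2.75, 1]])

```text
time_s: 6.63
tcp_pos: [0.5167, 0.2138, 0.061]
ee_rot: [[-0.894, 0.43, 0.127], [0.425, 0.903, -0.063], [-0.142, -0.002, -0.99]]
wrist_force: [-1.4, -2.2, -5.7]
gripper_width: 0.572
gripper_force: 30.0
```

```bash
python3 - <<'E'
from h import *
stat()
s=capture('scene');b=cv2.resize(s['pixels'][290:420,210:340],None,fx=4,fy=4,interpolation=cv2.INTER_CUBIC)
cv2.imwrite('pics/h2.png',b)
E
```

```text
t 6.63 p [516.68 213.83  60.96] yaw 154.58 tilt 8.11 roll -0.14 F [-1.38 -2.16 -5.71] M [-0.54  0.86  0.04] w 0.572 gf 30.002221763134003
```

View pics/h2.png

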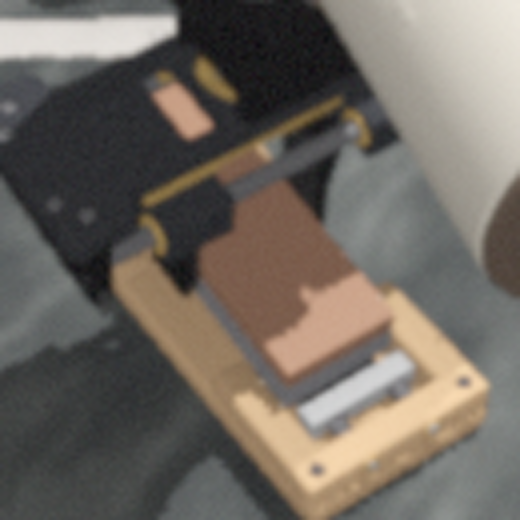

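The stone's jaw end is inside the cheeks with a clear gap to the jaw. I'll lower it gently, feeling for the floor.

>>> arm_command(deltas=[[0, 0, 0, 0.02, 0, 0.15, 1], [0, 0, 0, 0.04, 0, 0.3, 1], [0, 0, 0, 0.04, 0, 0.3, 1], [0, 0, 0, 0.04, 0, 0.3, 1]])

```text
time_s: 7.02
tcp_pos: [0.5169, 0.2138, 0.0584]
ee_rot: [[-0.894, 0.43, 0.127], [0.425, 0.903, -0.063], [-0.142, -0.002, -0.99]]
wrist_force: [-2.1, -3.6, -3.6]
gripper_width: 0.574
gripper_force: 30.0
```

```bash
python3 -c "
from h import *
stat()"
```

```text
t 7.02 p [516.91 213.75  58.36] yaw 154.57 tilt 8.13 roll -0.11 F [-2.07 -3.59 -3.6 ] M [-1.36  1.04 -0.02] w 0.574 gf 30.011318027973175
```

>>> arm_command(deltas=[[0, 0, 0, 0.01, 0, 0.1, 1], [0, 0, 0, 0.02, 0, 0.2, 1], [0, 0, 0, 0.02, 0, 0.2, 1], [0, 0, 0, 0.02, 0, 0.2, 1]])

```text
time_s: 7.35
tcp_pos: [0.517, 0.2137, 0.0565]
ee_rot: [[-0.894, 0.43, 0.127], [0.425, 0.903, -0.063], [-0.142, -0.002, -0.99]]
wrist_force: [-2.3, -5.0, -2.7]
gripper_width: 0.576
gripper_force: 30.0
```

```bash
python3 -c "
from h import *
stat()"
```

```text
t 7.35 p [517.   213.68  56.48] yaw 154.57 tilt 8.14 roll -0.11 F [-2.3  -5.   -2.72] M [-1.38  1.15  0.01] w 0.576 gf 30.011927783489227
```

>>> arm_command(deltas=[[0, 0, 0, 0, -0.05, 0, 1], [0, 0, 0, 0, -0.1, 0, 1], [0, 0, 0, 0, -0.1, 0, 1], [0, 0, 0, 0, -0.1, 0, 1]])

```text
time_s: 7.68
tcp_pos: [0.517, 0.2136, 0.0565]
ee_rot: [[-0.894, 0.429, 0.129], [0.425, 0.903, -0.061], [-0.142, -0.0, -0.99]]
wrist_force: [-2.7, -4.0, -3.3]
gripper_width: 0.572
gripper_force: 30.0
```

```bash
python3 -c "
from h import *
stat()"
```

```text
t 7.68 p [516.98 213.63  56.52] yaw 154.58 tilt 8.16 roll -0.01 F [-2.71 -3.97 -3.31] M [-0.97  1.12  0.01] w 0.572 gf 30.008982717990875
```

>>> arm_command(deltas=[[0, 0, 0, 0.01, 0, 0.08, 1], [0, 0, 0, 0.02, 0, 0.15, 1], [0, 0, 0, 0.02, 0, 0.15, 1], [0, 0, 0, 0.02, 0, 0.15, 1]])

```text
time_s: 8.02
tcp_pos: [0.5172, 0.2135, 0.0552]
ee_rot: [[-0.894, 0.429, 0.129], [0.425, 0.903, -0.061], [-0.143, -0.0, -0.99]]
wrist_force: [-2.0, -4.8, -2.3]
gripper_width: 0.571
gripper_force: 30.0
```

```bash
python3 -c "
from h import *
stat()"
```

```text
t 8.02 p [517.15 213.53  55.16] yaw 154.58 tilt 8.17 roll -0.01 F [-1.99 -4.8  -2.3 ] M [-1.16  1.14  0.01] w 0.571 gf 30.010709166526794
```

>>> arm_command(deltas=[[0, 0, 0, 0, -0.08, 0, 1], [0, 0, 0, 0, -0.15, 0, 1], [0, 0, 0, 0, -0.15, 0, 1], [0, 0, 0, 0, -0.15, 0, 1]])

```text
time_s: 8.35
tcp_pos: [0.5171, 0.2134, 0.0553]
ee_rot: [[-0.894, 0.429, 0.13], [0.425, 0.903, -0.059], [-0.143, 0.003, -0.99]]
wrist_force: [-2.7, -0.7, -3.7]
gripper_width: 0.567
gripper_force: 30.0
```

```bash
python3 -c "
from h import *
stat()"
```

```text
t 8.35 p [517.12 213.36  55.29] yaw 154.58 tilt 8.2 roll 0.15 F [-2.66 -0.71 -3.69] M [-0.05  0.99 -0.01] w 0.567 gf 29.99952346086502
```

>>> arm_command(deltas=[[0, 0, 0, 0.01, 0, 0.08, 1], [0, 0, 0, 0.02, 0, 0.15, 1], [0, 0, 0, 0.02, 0, 0.15, 1], [0, 0, 0, 0.02, 0, 0.15, 1]])

```text
time_s: 8.68
tcp_pos: [0.5174, 0.2132, 0.0542]
ee_rot: [[-0.894, 0.429, 0.131], [0.425, 0.903, -0.059], [-0.144, 0.003, -0.99]]
wrist_force: [-0.6, -1.5, 0.6]
gripper_width: 0.573
gripper_force: 30.0
```

```bash
python3 -c "
from h import *
stat()"
```

```text
t 8.68 p [517.44 213.21  54.24] yaw 154.58 tilt 8.23 roll 0.16 F [-0.61 -1.49  0.64] M [-0.02  0.67  0.02] w 0.573 gf 29.99922752380371
```

>>> arm_command(deltas=[[0, 0, 0, 0.01, 0, 0.08, 1], [0, 0, 0, 0.02, 0, 0.15, 1], [0, 0, 0, 0.02, 0, 0.15, 1], [0, 0, 0, 0.02, 0, 0.15, 1]])

```text
time_s: 9.02
tcp_pos: [0.5178, 0.213, 0.0528]
ee_rot: [[-0.894, 0.429, 0.131], [0.425, 0.903, -0.059], [-0.144, 0.003, -0.99]]
wrist_force: [4.2, -2.6, 1.6]
gripper_width: 0.571
gripper_force: 30.0
```

```bash
python3 -c "
from h import *
stat()"
```

```text
t 9.02 p [517.78 213.05  52.77] yaw 154.58 tilt 8.25 roll 0.16 F [ 4.21 -2.58  1.64] M [-0.51 -0.7   0.02] w 0.571 gf 29.9989315867424
```

```bash
cat >> h.py <<'E'
D=np.array([np.cos(np.radians(154.6)),np.sin(np.radians(154.6))]);E_=np.array([-D[1],D[0]])
def jawx(c,px,ctr):
    hsv=cv2.cvtColor(c['pixels'],cv2.COLOR_BGR2HSV); m=cv2.inRange(hsv,(0,0,150),(180,45,255))
    v,u=np.nonzero(m); q=cast(c,np.c_[u,v],.028)[:,:2]*1000-ctr; x,y=q@D,q@E_
    k=(abs(x-70)<14)&(abs(y)<30); x=x[k]
    return k.sum(),np.percentile(x,[10,50,90]).round(1) if k.sum() else None
def stone(c,ctr,z):
    for k in blobs(c,(0,50,60),(13,190,255),40):
        P=cast(c,k,z)[:,:2]*1000-ctr; q=np.c_[P@D,P@E_]
        if abs(q[:,0]).max()<110 and abs(q[:,1]).max()<50: print('  brown x',np.percentile(q[:,0],[1,99]).round(1),'y',np.percentile(q[:,1],[1,99]).round(1),len(k))
def look():
    for n,ctr in(('top',[513.2,215.9]),('scene',[516.9,214.4])):
        c=capture(n); b=dict(c,pixels=cv2.imread(f'pics/{n}0.png'))
        print(n,'jaw base',jawx(b,0,ctr),'now',jawx(c,0,ctr)); stone(c,ctr,.05)
E
python3 -c "
from h import *
look();stat()"
```

```text
top jaw base (np.int64(122), array([67.8, 72.3, 76.8])) now (np.int64(56), array([67.9, 72.4, 76.1]))
  brown x [-76.1 -23.1] y [-27.4  26.5] 90
scene jaw base (np.int64(238), array([68.2, 73.7, 79.1])) now (np.int64(215), array([67.9, 72.8, 77.7]))
  brown x [-10.4  74.1] y [-32.8  23.6] 123
  brown x [-82.3 -48.8] y [ 2.3 20.1] 37
t 9.12 p [517.66 213.07  52.69] yaw 154.58 tilt 8.24 roll 0.16 F [ 3.79 -1.54  2.04] M [-0.39 -0.69 -0.04] w 0.573 gf 29.998566806316376
```

>>> arm_command(deltas=[[0, 0, 0, 0.1, 0, -0.01, 1], [0, 0, 0, 0.2, 0, -0.03, 1], [0, 0, 0, 0.3, 0, -0.04, 1], [0, 0, 0, 0.3, 0, -0.04, 1], [0, 0, 0, 0.3, 0, -0.04, 1]])

```text
time_s: 9.53
tcp_pos: [0.514, 0.2143, 0.0521]
ee_rot: [[-0.894, 0.429, 0.13], [0.425, 0.903, -0.06], [-0.143, 0.002, -0.99]]
wrist_force: [4.0, -1.0, 1.4]
gripper_width: 0.569
gripper_force: 30.0
```

```bash
python3 -c "
from h import *
look();stat()"
```

```text
top jaw base (np.int64(122), array([67.8, 72.3, 76.8])) now (np.int64(36), array([70.6, 73.4, 76.1]))
  brown x [-71.7 -19.3] y [-26.3  26.1] 85
scene jaw base (np.int64(238), array([68.2, 73.7, 79.1])) now (np.int64(207), array([68.1, 72.9, 77.6]))
  brown x [-5.8 77.8] y [-32.1  23.6] 124
  brown x [-77.3 -44.9] y [ 2.6 20.2] 38
t 9.63 p [514.06 214.24  52.1 ] yaw 154.58 tilt 8.18 roll 0.09 F [3.25 0.2  2.59] M [ 0.27 -0.61 -0.05] w 0.572 gf 29.998084008693695
```

>>> arm_command(deltas=[[0, 0, 0, 0.1, 0, -0.01, 1], [0, 0, 0, 0.2, 0, -0.03, 1], [0, 0, 0, 0.2, 0, -0.03, 1], [0, 0, 0, 0.2, 0, -0.03, 1]])

```text
time_s: 9.97
tcp_pos: [0.5124, 0.215, 0.0521]
ee_rot: [[-0.894, 0.429, 0.13], [0.425, 0.903, -0.06], [-0.143, 0.001, -0.99]]
wrist_force: [4.3, -0.4, 0.9]
gripper_width: 0.575
gripper_force: 30.0
```

```bash
python3 -c "
from h import *
look();stat()
s=capture('scene');t=capture('top')
g=lambda a:cv2.resize(a,None,fx=5,fy=5,interpolation=cv2.INTER_CUBIC)
cv2.imwrite('pics/h3.png',np.vstack([g(s['pixels'][340:410,240:340]),g(t['pixels'][225:270,130:230])]))"
```

```text
top jaw base (np.int64(122), array([67.8, 72.3, 76.8])) now (np.int64(39), array([72.4, 75.2, 77.9]))
  brown x [-70.4 -17.5] y [-26.2  26.9] 87
scene jaw base (np.int64(238), array([68.2, 73.7, 79.1])) now (np.int64(208), array([69.8, 74.6, 79.6]))
  brown x [-3.9 79.7] y [-32.3  23.7] 125
  brown x [-75.9 -42.1] y [ 2.6 20.3] 37
t 10.07 p [512.39 214.94  52.11] yaw 154.56 tilt 8.19 roll 0.08 F [ 6.3  -0.58  0.85] M [ 0.11 -1.04 -0.05] w 0.572 gf 29.99820649623871
```

View pics/h3.png

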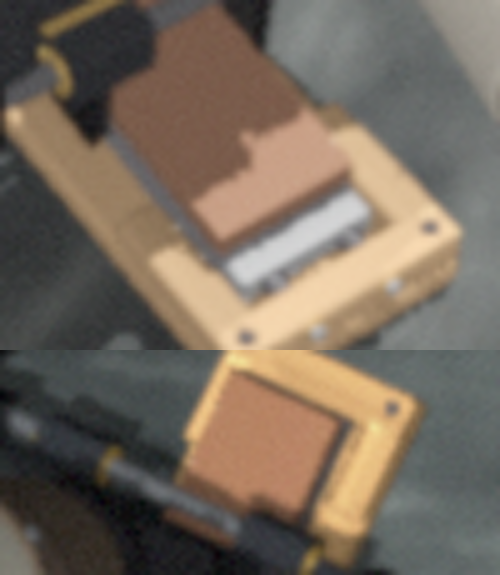

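The stone's end face now touches the jaw, which has begun to move back about 1.8 mm. The stop end is still raised. I'll push a little further.

>>> arm_command(deltas=[[0, 0, 0, 0.1, 0, -0.01, 1], [0, 0, 0, 0.2, 0, -0.03, 1], [0, 0, 0, 0.28, 0, -0.04, 1], [0, 0, 0, 0.28, 0, -0.04, 1], [0, 0, 0, 0.28, 0, -0.04, 1]])

```text
time_s: 10.58
tcp_pos: [0.5102, 0.216, 0.0522]
ee_rot: [[-0.894, 0.429, 0.13], [0.425, 0.903, -0.06], [-0.143, 0.001, -0.99]]
wrist_force: [7.5, -1.6, 0.5]
gripper_width: 0.57
gripper_force: 30.0
```

```bash
python3 -c "
from h import *
look();stat()"
```

```text
top jaw base (np.int64(122), array([67.8, 72.3, 76.8])) now (np.int64(38), array([74.3, 77.5, 80.6]))
  brown x [-68.6 -14.8] y [-26.5  27. ] 88
scene jaw base (np.int64(238), array([68.2, 73.7, 79.1])) now (np.int64(206), array([72.1, 76.9, 81.7]))
  brown x [-1.3 82.1] y [-32.4  23.8] 121
  brown x [-73.3 -39.2] y [ 2.7 20.4] 38
t 10.68 p [510.26 216.    52.22] yaw 154.57 tilt 8.21 roll 0.08 F [ 7.41 -1.45  0.68] M [-0.41 -1.71 -0.05] w 0.576 gf 29.997754991054535
```

>>> arm_command(deltas=[[0, 0, 0, 0.08, 0, -0.01, 1], [0, 0.017, 0, 0.03, 0, 0.11, 1], [0, 0.035, 0, -0.01, 0, 0.235, 1], [0, 0.035, 0, -0.01, 0, 0.235, 1], [0, 0.035, 0, -0.01, 0, 0.235, 1]])

```text
time_s: 11.1
tcp_pos: [0.511, 0.2157, 0.0499]
ee_rot: [[-0.898, 0.43, 0.099], [0.427, 0.903, -0.045], [-0.109, 0.002, -0.994]]
wrist_force: [7.7, -2.7, 1.7]
gripper_width: 0.572
gripper_force: 30.0
```

```bash
python3 -c "
from h import *
look();stat()"
```

```text
top jaw base (np.int64(122), array([67.8, 72.3, 76.8])) now (np.int64(41), array([74.3, 77.1, 80.6]))
  brown x [57.4 69.9] y [ 6.6 27.5] 25
  brown x [-68.8 -18.3] y [-25.1  27.4] 85
scene jaw base (np.int64(238), array([68.2, 73.7, 79.1])) now (np.int64(207), array([72. , 76.7, 81.6]))
  brown x [-3.6 81.9] y [-32.3  22.8] 127
  brown x [-70.  -42.1] y [ 1.5 19. ] 34
t 11.2 p [510.96 215.67  49.93] yaw 154.57 tilt 6.25 roll 0.09 F [ 7.79 -3.02 -0.2 ] M [-0.65 -2.   -0.09] w 0.572 gf 29.997727274894714
```

>>> arm_command(deltas=[[0, 0.017, 0, -0.03, 0, 0.12, 1], [0, 0.035, 0, -0.05, 0, 0.245, 1], [0, 0.035, 0, -0.05, 0, 0.245, 1], [0, 0.035, 0, -0.05, 0, 0.245, 1]])

```text
time_s: 11.53
tcp_pos: [0.5117, 0.2153, 0.0475]
ee_rot: [[-0.901, 0.429, 0.068], [0.428, 0.903, -0.03], [-0.074, 0.002, -0.997]]
wrist_force: [7.5, -1.9, 0.9]
gripper_width: 0.57
gripper_force: 30.0
```

```bash
python3 -c "
from h import *
look();stat()"
```

```text
top jaw base (np.int64(122), array([67.8, 72.3, 76.8])) now (np.int64(70), array([74.3, 77.9, 80.6]))
  brown x [53.8 69. ] y [ 6.4 27.8] 28
  brown x [-69.4 -20.9] y [-23.6  29.1] 83
scene jaw base (np.int64(238), array([68.2, 73.7, 79.1])) now (np.int64(212), array([71.9, 76.8, 81.6]))
  brown x [-5.9 81.7] y [-32.6  21.9] 127
  brown x [-63.4 -45.9] y [ 0.4 16.8] 26
t 11.63 p [511.71 215.4   47.59] yaw 154.59 tilt 4.26 roll 0.1 F [ 8.   -3.08  1.65] M [-0.69 -1.88 -0.09] w 0.573 gf 29.998025000095367
```

>>> arm_command(deltas=[[0, 0.01, 0, -0.02, 0, 0.07, 1], [0, 0.02, 0, -0.04, 0, 0.14, 1], [0, 0.02, 0, -0.04, 0, 0.14, 1], [0, 0.02, 0, -0.04, 0, 0.14, 1]])

```text
time_s: 11.97
tcp_pos: [0.5123, 0.2151, 0.0463]
ee_rot: [[-0.902, 0.429, 0.05], [0.429, 0.903, -0.022], [-0.055, 0.002, -0.999]]
wrist_force: [7.0, -3.1, 2.1]
gripper_width: 0.573
gripper_force: 30.0
```

```bash
python3 -c "
from h import *
look();stat()"
```

```text
top jaw base (np.int64(122), array([67.8, 72.3, 76.8])) now (np.int64(91), array([74.1, 77. , 80.6]))
  brown x [52. 69.] y [ 4.8 28.4] 31
  brown x [-69.2 -23.7] y [-23.2  30. ] 81
scene jaw base (np.int64(238), array([68.2, 73.7, 79.1])) now (np.int64(215), array([71.5, 76.5, 81.4]))
  brown x [-7.  81.1] y [-32.6  20.7] 129
  brown x [-61.4 -47.8] y [-0.1 16.7] 24
t 12.07 p [512.25 215.13  46.34] yaw 154.59 tilt 3.14 roll 0.11 F [ 6.72 -2.19  0.38] M [-0.78 -1.84 -0.07] w 0.573 gf 29.998364746570587
```

>>> arm_command(deltas=[[0, 0.01, 0, -0.02, 0, 0.07, 1], [0, 0.02, 0, -0.04, 0, 0.14, 1], [0, 0.02, 0, -0.04, 0, 0.14, 1], [0, 0.02, 0, -0.04, 0, 0.14, 1]])

```text
time_s: 12.4
tcp_pos: [0.5126, 0.215, 0.0459]
ee_rot: [[-0.903, 0.428, 0.032], [0.428, 0.904, -0.013], [-0.035, 0.002, -0.999]]
wrist_force: [4.5, -1.4, 7.9]
gripper_width: 0.572
gripper_force: 30.0
```

```bash
python3 -c "
from h import *
look();stat()"
```

```text
top jaw base (np.int64(122), array([67.8, 72.3, 76.8])) now (np.int64(91), array([73.4, 77. , 80.6]))
  brown x [50.2 69. ] y [-1.7 28.4] 38
  brown x [-69.5 -24.7] y [-22.7  28.6] 77
scene jaw base (np.int64(238), array([68.2, 73.7, 79.1])) now (np.int64(218), array([71.5, 76.5, 81.4]))
  brown x [-8.8 81.3] y [-32.8  20.5] 134
t 12.5 p [512.56 215.04  45.84] yaw 154.64 tilt 2.01 roll 0.1 F [ 4.28 -1.58  7.18] M [-0.93 -1.25 -0.07] w 0.572 gf 30.002294182777405
```

>>> arm_command(deltas=[[0, 0.01, 0, -0.02, 0, 0.05, 1], [0, 0.02, 0, -0.05, 0, 0.1, 1], [0, 0.035, 0, -0.08, 0, 0.15, 1], [0, 0.035, 0, -0.08, 0, 0.15, 1]])

```text
time_s: 12.83
tcp_pos: [0.5129, 0.2149, 0.0457]
ee_rot: [[-0.904, 0.428, -0.0], [0.428, 0.904, 0.002], [0.001, 0.001, -1.0]]
wrist_force: [-2.8, -1.4, 17.0]
gripper_width: 0.571
gripper_force: 30.0
```

```bash
python3 -c "
from h import *
look();stat()"
```

```text
top jaw base (np.int64(122), array([67.8, 72.3, 76.8])) now (np.int64(93), array([73.4, 77. , 80.6]))
  brown x [46.6 70.2] y [-22.   28.3] 58
  brown x [-69.6 -28.3] y [-22.8  28.3] 76
scene jaw base (np.int64(238), array([68.2, 73.7, 79.1])) now (np.int64(222), array([71.3, 76.4, 81.4]))
  brown x [-12.2  81.2] y [-32.9  21.3] 131
t 12.93 p [512.93 214.88  45.68] yaw 154.7 tilt -0.01 roll 0.1 F [-1.38 -1.   14.79] M [-0.58  0.22  0.03] w 0.577 gf 30.007585287094116
```

>>> arm_command(deltas=[[0, 0, 0, 0, 0, -0.1, 1], [0, 0, 0, 0, 0, -0.1, -0.6], [0, 0, 0, 0, 0, -0.1, -0.6], [0, 0, 0, 0, 0, -0.1, -0.6], [0, 0, 0, 0, 0, -0.1, -0.6], [0, 0, 0, 0, 0, -0.1, -0.6]])

```text
time_s: 13.43
tcp_pos: [0.5115, 0.2141, 0.0434]
ee_rot: [[-0.903, 0.429, -0.003], [0.429, 0.903, 0.0], [0.003, -0.001, -1.0]]
wrist_force: [0.3, 0.1, 0.2]
gripper_width: 0.782
gripper_force: 0.0
```

```bash
python3 -c "
from h import *
stat()"
```

```text
t 13.43 p [511.46 214.14  43.39] yaw 154.57 tilt -0.18 roll -0.08 F [0.33 0.06 0.2 ] M [-0.01 -0.03 -0.05] w 0.782 gf 0.0
```

>>> arm_command(deltas=[[0, 0, 0, 0, 0, -1, -0.6], [0, 0, 0, 0, 0, -3, -0.6], [0, 0, 0, 0, 0, -6, -0.6], [0, 0, 0, 0, 0, -9, -0.6], [0, 0, 0, -2, 0, -12, 1], [0, 0, 0, -3.5, 0, -12, 1], [0, 0, 0, -5, 0, -12, 1], [0, 0, 0, -5, 0, -12, 1]])

```text
time_s: 14.1
tcp_pos: [0.5594, 0.1922, 0.1653]
ee_rot: [[-0.902, 0.431, 0.001], [0.431, 0.902, 0.002], [0.0, 0.002, -1.0]]
wrist_force: [-0.3, 0.4, 0.7]
gripper_width: 0.581
gripper_force: 0.0
```

```bash
python3 -c "
from h import *
look();stat();go([.515+.0457,.2152-.0217,.08],154.6)
s=capture('scene');t=capture('top')
g=lambda a:cv2.resize(a,None,fx=5,fy=5,interpolation=cv2.INTER_CUBIC)
cv2.imwrite('pics/h4.png',np.hstack([g(s['pixels'][305:425,215:335]),g(t['pixels'][210:330,150:180])]))
cv2.imwrite('pics/s4.png',s['pixels']);cv2.imwrite('pics/t4.png',t['pixels'])"
```

```text
top jaw base (np.int64(122), array([67.8, 72.3, 76.8])) now (np.int64(92), array([73.2, 76.1, 79.7]))
  brown x [ 2.2 68.9] y [-22.7  28.9] 99
scene jaw base (np.int64(238), array([68.2, 73.7, 79.1])) now (np.int64(207), array([71.1, 75.8, 80.5]))
  brown x [-62.4  80.5] y [-32.7  19.3] 168
t 14.2 p [557.21 192.47 164.01] yaw 154.51 tilt -0.15 roll -0.01 F [ 0.54 -0.03  0.7 ] M [-0.05  0.01 -0.01] w 0.493 gf 0.0
delta [-0.0002, -0.0027, -0.0015] [-0.29, 0.24, 8.4]
```

View pics/h4.png

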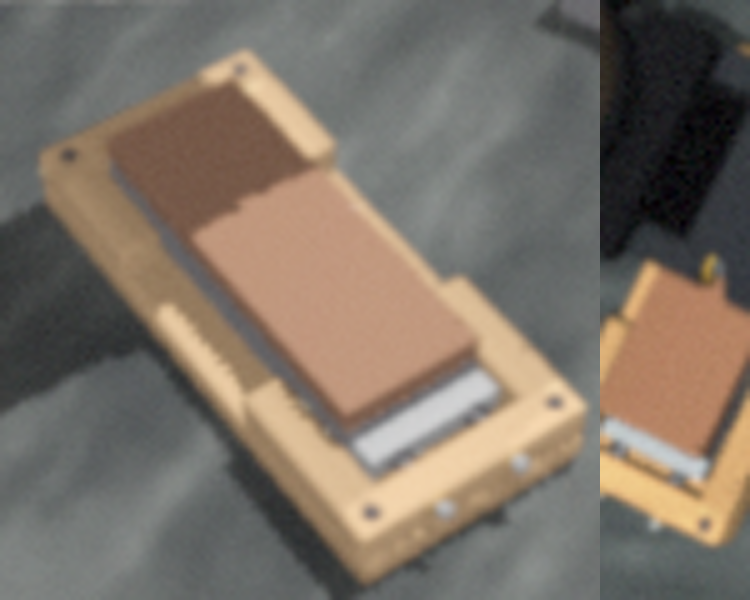

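The stone lies between the jaw and the stop, and the jaw is pushed back about 3 mm. Next I'll press each end home with closed fingertips, and measure contact height as a flatness check.

>>> arm_command(deltas=[[0, 0, 0, -0.5, 0.1, 2, 1], [0, 0, 0, -0.8, 0.15, 5, 1], [0, 0, 0, -0.8, 0.15, 7.5, 1], [0, 0, 0, -0.8, 0.15, 9, 1], [0, 0, 0, -0.8, 0.15, 9.5, 1], [0, 0, 0, -0.8, 0.15, 9.5, 1], [0, 0, 0, -0.8, 0.15, 9.5, 1]])

```text
time_s: 14.88
tcp_pos: [0.5654, 0.1914, 0.0696]
ee_rot: [[-0.904, 0.428, -0.001], [0.428, 0.904, 0.001], [0.001, 0.001, -1.0]]
wrist_force: [-0.3, -0.8, 0.6]
gripper_width: 0.006
gripper_force: 0.0
```

```bash
python3 -c "
from h import *
stat();go([.515+.0457,.2152-.0217,.063],154.6)"
```

```text
t 14.88 p [565.45 191.41  69.62] yaw 154.64 tilt -0.08 roll 0.04 F [-0.28 -0.77  0.56] M [-0.04 -0.05 -0.01] w 0.006 gf 0.0
delta [0.0007, -0.0013, 0.0006] [0.52, -0.01, 0.66]
```

>>> arm_command(deltas=[[0, 0, 0, 0, 0, 0.2, 1], [0, 0, 0, 0, 0, 0.4, 1], [0, 0, 0, 0, 0, 0.6, 1], [0, 0, 0, 0, 0, 0.7, 1], [0, 0, 0, 0, 0, 0.7, 1]])

```text
time_s: 15.3
tcp_pos: [0.5654, 0.191, 0.0625]
ee_rot: [[-0.903, 0.429, -0.001], [0.429, 0.903, 0.001], [0.002, 0.001, -1.0]]
wrist_force: [-0.6, -0.1, 3.0]
gripper_width: 0.004
gripper_force: 1.1
```

>>> arm_command(deltas=[[0, 0, 0, 0, 0, 0.05, 1], [0, 0, 0, 0, 0, 0.1, 1], [0, 0, 0, 0, 0, 0.1, 1], [0, 0, 0, 0, 0, 0.1, 1]])

```text
time_s: 15.63
tcp_pos: [0.5654, 0.191, 0.0624]
ee_rot: [[-0.903, 0.429, -0.001], [0.429, 0.903, 0.001], [0.001, 0.001, -1.0]]
wrist_force: [-2.5, -0.1, 7.8]
gripper_width: 0.007
gripper_force: 3.7
```

>>> arm_command(deltas=[[0, 0, 0, 0, 0, 0.07, 1], [0, 0, 0, 0, 0, 0.14, 1], [0, 0, 0, 0, 0, 0.2, 1], [0, 0, 0, 0, 0, 0.2, 1], [0, 0, 0, 0, 0, 0.2, 1]])

```text
time_s: 16.05
tcp_pos: [0.5654, 0.191, 0.0624]
ee_rot: [[-0.904, 0.428, -0.0], [0.428, 0.904, 0.001], [0.001, 0.001, -1.0]]
wrist_force: [-6.8, -0.8, 17.7]
gripper_width: 0.002
gripper_force: 8.6
```

```bash
python3 -c "
from h import *
stat()"
```

```text
t 16.05 p [565.42 191.04  62.38] yaw 154.65 tilt -0.04 roll 0.04 F [-6.85 -0.84 17.7 ] M [-0.22  2.03 -0.03] w 0.002 gf 8.561532106250525
```

>>> arm_command(deltas=[[0, 0, 0, 0, 0, -0.6, 1], [0, 0, 0, 0, 0, -2, 1], [0, 0, 0, 2, 0, -2, 1], [0, 0, 0, 5, 0, -2, 1], [0, 0, 0, 8, 0, -2, 1], [0, 0, 0, 10.3, 0, -2, 1], [0, 0, 0, 10.8, 0, -2, 1], [0, 0, 0, 10.8, 0, -2, 1]])

```text
time_s: 16.72
tcp_pos: [0.4668, 0.2378, 0.0795]
ee_rot: [[-0.904, 0.427, -0.002], [0.427, 0.904, 0.001], [0.002, 0.0, -1.0]]
wrist_force: [0.4, 0.8, 0.4]
gripper_width: 0.008
gripper_force: 0.0
```

```bash
python3 -c "
from h import *
stat();go([.515-.0470,.2152+.0223,.064],154.6)"
```

```text
t 16.72 p [466.84 237.81  79.46] yaw 154.71 tilt -0.11 roll 0.02 F [0.37 0.77 0.37] M [-0.03 -0.07 -0.06] w 0.008 gf 0.0
delta [0.0004, -0.002, 0.0019] [-0.12, 0.02, 1.55]
```

>>> arm_command(deltas=[[0, 0, 0, 0, 0, 0.4, 1], [0, 0, 0, 0, 0, 0.9, 1], [0, 0, 0, 0, 0, 1.2, 1], [0, 0, 0, 0, 0, 1.4, 1], [0, 0, 0, 0, 0, 1.6, 1], [0, 0, 0, 0, 0, 1.6, 1], [0, 0, 0, 0, 0, 1.6, 1]])

```text
time_s: 17.3
tcp_pos: [0.4679, 0.2371, 0.063]
ee_rot: [[-0.903, 0.43, -0.002], [0.43, 0.903, 0.001], [0.002, 0.0, -1.0]]
wrist_force: [-0.3, -0.4, 0.0]
gripper_width: 0.003
gripper_force: 0.0
```

>>> arm_command(deltas=[[0, 0, 0, 0, 0, 0.07, 1], [0, 0, 0, 0, 0, 0.13, 1], [0, 0, 0, 0, 0, 0.2, 1], [0, 0, 0, 0, 0, 0.2, 1], [0, 0, 0, 0, 0, 0.2, 1]])

```text
time_s: 17.72
tcp_pos: [0.4679, 0.2373, 0.0624]
ee_rot: [[-0.903, 0.429, -0.001], [0.429, 0.903, 0.001], [0.001, 0.001, -1.0]]
wrist_force: [-0.7, -1.1, 7.4]
gripper_width: 0.003
gripper_force: 3.8
```

```bash
python3 -c "
from h import *
stat()"
```

```text
t 17.72 p [467.87 237.29  62.41] yaw 154.62 tilt -0.08 roll 0.04 F [-0.7  -1.12  7.44] M [-0.43  0.54  0.01] w 0.003 gf 3.8033010496292263
```

Contact is at the same height, 62.4 mm. I'll press a little more, then retreat.

>>> arm_command(deltas=[[0, 0, 0, 0, 0, 0.07, 1], [0, 0, 0, 0, 0, 0.14, 1], [0, 0, 0, 0, 0, 0.2, 1], [0, 0, 0, 0, 0, 0.2, 1], [0, 0, 0, 0, 0, 0.2, 1]])

```text
time_s: 18.13
tcp_pos: [0.4679, 0.2373, 0.0623]
ee_rot: [[-0.904, 0.428, -0.0], [0.428, 0.904, 0.001], [0.001, 0.001, -1.0]]
wrist_force: [-7.3, -2.6, 19.7]
gripper_width: 0.007
gripper_force: 10.1
```

>>> arm_command(deltas=[[0, 0, 0, 0, 0, -0.6, 1], [0, 0, 0, 0, 0, -3, 1], [0, 0, 0, 0, 0, -6, 1], [0, 0, 0, 0, 0, -9, 1], [0, 0, 0, 1, -3, -12, 1], [0, 0, 0, 2, -6, -14, 1], [0, 0, 0, 4, -9, -14, 1], [0, 0, 0, 4, -9, -14, 1]])

```text
time_s: 18.8
tcp_pos: [0.3882, 0.1692, 0.1997]
ee_rot: [[-0.903, 0.431, -0.004], [0.431, 0.903, 0.002], [0.005, -0.0, -1.0]]
wrist_force: [-0.7, -0.0, -0.6]
gripper_width: 0.008
gripper_force: 0.0
```

```bash
python3 - <<'E'
from h import *
stat(); look()
t=capture('top')
for k in blobs(t,(0,70,90),(13,150,255),300):
    r=rect(cast(t,k,.043)); print(r)
E
```

```text
t 18.8 p [388.23 169.2  199.68] yaw 154.49 tilt -0.26 roll -0.02 F [-0.72 -0.03 -0.6 ] M [-0.05  0.02  0.  ] w 0.008 gf 0.0
top jaw base (np.int64(122), array([67.8, 72.3, 76.8])) now (np.int64(0), None)
  brown x [-69.5  68.1] y [-22.9  29.9] 165
scene jaw base (np.int64(238), array([68.2, 73.7, 79.1])) now (np.int64(0), None)
  brown x [-61.7  80.7] y [-32.7  19.3] 167
[461.5 -48.3 194.5  70.3  86.6]
[ 533.9 -385.9   75.5   38.1  -22.3]
[513.1 215.4 138.6  51.6 -25.5]
```

```bash
python3 -c "
from h import *
print(finish_job())"
```

```text
the job is handed in; nothing more can be done
None
```

The whetstone is in its holder, flat and clamped between jaw and end stop, let go, and the job is handed in (no verdict was returned). Both ends took about 18–20 N with their tops at equal height, and the last overhead view puts the stone within about 1 mm of the pocket's middle. The jaw was hidden in that view, but read about 3 mm back just before the final press.

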